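# Shut a loaded resin-curing cabinet and set its dial

### The arm

A 6-joint arm with a two-finger parallel gripper is mounted at the origin on a cart in front of the work surface, level with it; the furniture and walls round the work are solid. World frame = base frame: x ahead of the robot, y to its left, z up, the work surface at z = 0. Lengths are in m, angles in rad, forces in N, time in s.
With the tool pointing down it reaches from about 0.35 to 0.975 m from the base axis. Payload 7.1 kg.
Tool frame: the origin (TCP) lies midway between the tips of the shut fingers; the grasp point (between the pads) lies 19 mm behind it; z points along the fingers, y is the line along which they close (so a half turn about z gives the same grasp; the last joint's range is limited). The gripper opens to 88 mm and grips with 3 to 60 N. Pads are 20 mm wide; open, the fingers measure 115 mm over their backs; the gripper's body (75 mm by 178 mm) begins 61 mm behind the grasp point.
Start: joints at [1.21, 0.423, 1.63, -0, 1.089, -0.019], TCP at [0.209, 0.589, 0.223] pointing down, gripper open.
Joint ranges: [-3, 3], [-0.9, 2.11], [0.09, 2.58], [-1.31, 4.45], [0.11, 2.69], [-2.54, 2.54]. Speed limits (rad/s): [2.39, 2.39, 3.01, 3.14, 3.14, 3.14].

### API

Orientations are given as a unit quaternion [w, x, y, z].
In Python, from station import move_pose, movel, movej, command_gripper, wait, inverse_kinematics, read_camera, camera_info, MotionError, job_done, get_time, get_joint_pos, get_qvel, get_effort, get_tcp_pos, get_ee_rot, get_ft_force, get_ft_torque, get_grip_width, get_finger_force gives the robot as it stands. Calls block until the motion is done:
- move_pose(position, orientation): joint-space move of the TCP to a pose.
- movel(position, frame=None, v=0.15, until_force=None): straight line of the TCP; frame=None keeps the orientation; v is the mean speed in m/s. With until_force (N) it stops when the force on the tool has changed by that much, and returns True; else False.
- movej(angles): joint-space move.
- command_gripper(opening): opening from 0.0 (shut) to 1.0 (fully open); the grip force is fixed at half the most; returns when the fingers have stopped.
- wait(seconds).
- inverse_kinematics(position, orientation): joint angles nearest the present ones, or None.
- read_camera(name): name is "scene" or "top"; returns the picture (384x512x3 uint8, red, green, blue); there is no depth.
- camera_info(name): a dict with "intrinsics" (3x3 intrinsics, pixels), "dist" ([k1, k2, p1, p2, k3] as OpenCV has them; the pictures are not rectified), "T" (4x4, takes a point from camera to world coordinates). Camera axes: x right, y up, looking along -z (the intrinsics and any distortion apply to the point x, -y, -z); pixel columns grow to the right and rows downward; lengths in m; the calibration is good to about 2 mm. A picture is of the moment at which its call begins. camera_info takes no time and is no camera call.
A pose or a line that the arm cannot do raises MotionError and nothing moves.
- job_done(): hands the job in; it is judged then, once.
Readings, each from a call of its own:
- get_time(): time.
- get_joint_pos(): joint angles.
- get_qvel(): joint speeds.
- get_effort(): joint torques, N m.
- get_tcp_pos(): TCP position.
- get_ee_rot(): TCP orientation.
- get_ft_force(): force on the tool from outside, world axes, zero at the start.
- get_ft_torque(): the same for the moment, N m.
- get_grip_width(): opening from 0.0 (shut) to 1.0 (fully open).
- get_finger_force(): force on a finger pad.
Only numpy, scipy, OpenCV 4.12 (cv2) and the standard library are available. Lean on these libraries where they do the work, as an engineer would, in place of code of your own. Each camera call takes 0.05 s, during which the arm holds its last target. There are 200 camera calls.

### The job

Get the curing cabinet ready to run: push the drawn-out tray with the miniature on it fully home, then push the door shut until it seats on its catch. Then fit the loose wing knob fully down onto the square spindle on top of the cabinet and turn the dial clockwise until its pointer stands at the long mark. Leave the knob on the spindle, and knock over none of the bottles.

Things in the scene. Friction and masses are not known exactly. Their poses are not given: they have to be found in the camera images.
- cabinet: Grey sheet-metal curing cabinet fixed to the table, 160 deep (x) x 180 wide (y) x 115 mm high, open at the front, its -x side (towards the robot), at x = -80 mm. Origin: centre of its underside; x to its back, y to the left seen from the front, z up. On top, centred at x = 12, y = -30, lies an 80 mm round scale plate with ten dark ticks, one longer and thicker, and the dial on it.
- tray (a joint): How far the aluminium tray is drawn out of the cabinet's front, m: 0 fully home, 0.090 fully out. It slides along the cabinet's x and stays where it is left. Its floor is 140 x 150 mm with a low rim; home, the tab's front face is at the cabinet's x = -88 mm, just inside the door.
- tray_tab (a point): Point to push on the tray: front (outer) face of the flat upright tab in the middle of the tray's front edge, 78 mm above the table. The tab is 44 mm wide, 3 mm thick, its top 88 mm above the table. Axes as the cabinet's; push along +x.
- tray_floor (a point): Middle of the tray's floor, upper face, 17 mm above the table. Axes as the cabinet's; moves with the tray.
- mini: Half-painted resin miniature figure lying on the tray, 112 x 48 x 35 mm, 45 g. Origin: centre of its underside.
- door (a joint): Angle by which the door stands open, rad: 0 shut, 2.05 fully open. Hinged on a vertical line at the cabinet's left front corner (x = -95, y = 92 mm); stays where it is left. A sprung roller resists from about 0.08 (5 N at the free edge), then below 0.03 pulls the door shut and holds it; left at 0.04 or more it is not caught. It meets the tray if that is not home.
- door_edge (a point): Point on the outer face of the door, 150 mm from the hinge, 65 mm above the table. The door (grey frame, amber window) is 194 mm wide from hinge to free edge, 18 mm deep and spans z = 8 to 112 mm. The -x axis points out of the outer face, -y from the hinge to the free edge; shut, this face is 99 mm in front of the cabinet's middle and the axes agree with the cabinet's.
- door_hinge (a point): Point on the hinge line, 65 mm above the table, 4 mm behind the door's outer face; axes as for door_edge.
- dial (a joint): Angle of the dial, rad: 0 at its anticlockwise stop, growing clockwise seen from above, up to 2.356. The pointer (white line on the black disc) meets the first tick at 0; ticks are 0.262 apart; the long mark, the sixth tick, is at 1.309. Stays where it is left (friction 0.06 N m).
- spindle (a point): Foot of the square steel spindle that stands on the dial: on its axis, at the upper face of the black disc (54 mm across), 121 mm above the table. The spindle is 12 mm square with a tapered tip and rises 13 mm above this point. Its x and y axes are square to the spindle's faces and turn with the dial; z up. The pointer is on its -y side.
- knob: Loose black wing knob, 39 mm across, 38 mm high, standing on its open end. Origin: centre of its underside. The skirt (z 0 to 19) has a 13.4 mm square bore, open below, 14.5 deep, sides parallel to its x and y: it fits the spindle in four ways, all equally good. The wing to grip is 36 long (x), 12 thick (y), z = 19 to 38. Fully down, its origin meets spindle.
- paint_tan: Small tan paint dropper bottle, 25 mm across, 87 mm high, standing beside the cabinet; origin: centre of its underside, z up.
- paint_sky: Small light-blue open dropper bottle, 25 mm across, 70 mm high, standing beside the cabinet; origin: centre of its underside, z up.
- glue_bottle: White glue bottle with a long nozzle, 36 mm across, 102 mm high, standing to the left; origin: centre of its underside, z up.
Mind the look-alikes: they are no part of the job. Leave any purple look-alike of the mini alone.

How it is judged:
On the way, in this order (a step that is already met when the one before it is completed fails the run):
1. the tray is fully home with the miniature on it (value of joint tray below 0.005 m and horizontal distance between mini and tray_floor below 0.04 m and z of mini in the frame of tray_floor below 0.012 m), for 0.1 s.
2. the door is shut and seated on its catch (value of joint door below 0.012 rad), for 0.3 s.
3. the knob is fully down on the spindle (horizontal distance between knob and spindle below 0.003 m and z of knob in the frame of spindle below 0.003 m and angle between knob's own z axis and vertical below 0.1 rad), for 0.1 s.
4. the pointer stands at the long mark (value of joint dial between 1.179 and 1.439 rad), for 0.1 s.
At the end, for the whole second after the job is handed in: Tray home within 6 mm, miniature lying on it within 40 mm of the middle of its floor, door seated on its catch (within 0.012 rad of shut), knob upright and fully down on the spindle within 3 mm, pointer at the long mark within half a tick (0.13 rad), all at rest (all of step 3 and all of step 4 and value of joint tray below 0.006 m and horizontal distance between mini and tray_floor below 0.04 m and z of mini in the frame of tray_floor below 0.012 m and value of joint door below 0.012 rad and linear speed of each of knob, mini below 0.01 m/s); the robot touches nothing.
It fails at once if a bottle is knocked over (angle between any of paint_tan, paint_sky, glue_bottle's own z axis and vertical above 0.6 rad).
It also fails if it takes over 67 s, if anything falls off the work surface, if the arm or the gripper's body presses on something with over 40 N, if the wrist force passes 120 N, or if a joint passes its speed limit or range.

## Working session

There is one attempt and no reset: what is moved stays moved. The work goes in short steps, each a Python script; the robot and the scene stay as the last script left them, time stands still between calls to the robot, and variables do not carry over. Pictures are saved under pics/ and viewed, at most 10 in all, crops included, and the job is handed in when it is done.

```bash
mkdir -p pics
python3 - <<'E'
from station import *
import cv2,numpy as np
for n in("scene","top"):
    im=read_camera(n); cv2.imwrite(f"pics/{n}0.png",cv2.cvtColor(im,cv2.COLOR_RGB2BGR)); 
    i=camera_info(n); print(n,np.round(i["intrinsics"],1).tolist(),i["dist"],np.round(i["T"],4).tolist())
a=[cv2.imread(f"pics/{n}0.png") for n in("scene","top")]
for n,x in zip(("scene","top"),a): cv2.imwrite(f"pics/{n}0b.png",cv2.resize(x,(800,600),interpolation=cv2.INTER_CUBIC))
print(get_time(),get_ee_rot())
E
```

```text
scene [[394.9, 0.0, 270.5], [0.0, 394.9, 193.3], [0.0, 0.0, 1.0]] [-0.11424064  0.          0.          0.          0.        ] [[-0.8238, 0.2706, -0.4981, 0.0391], [-0.5665, -0.36, 0.7413, 0.8702], [0.0213, 0.8929, 0.4498, 0.6139], [0.0, 0.0, 0.0, 1.0]]
top [[429.5, 0.0, 260.1], [0.0, 429.5, 188.4], [0.0, 0.0, 1.0]] [0.00762328 0.         0.         0.         0.        ] [[0.0145, 0.9903, -0.1381, 0.3961], [-0.9998, 0.0128, -0.0131, 0.0436], [-0.0112, 0.1382, 0.9903, 1.3378], [0.0, 0.0, 0.0, 1.0]]
0.1 [-1.26005715e-04  1.70075923e-01  9.85430709e-01 -6.95194102e-04]
```

View pics/scene0b.png

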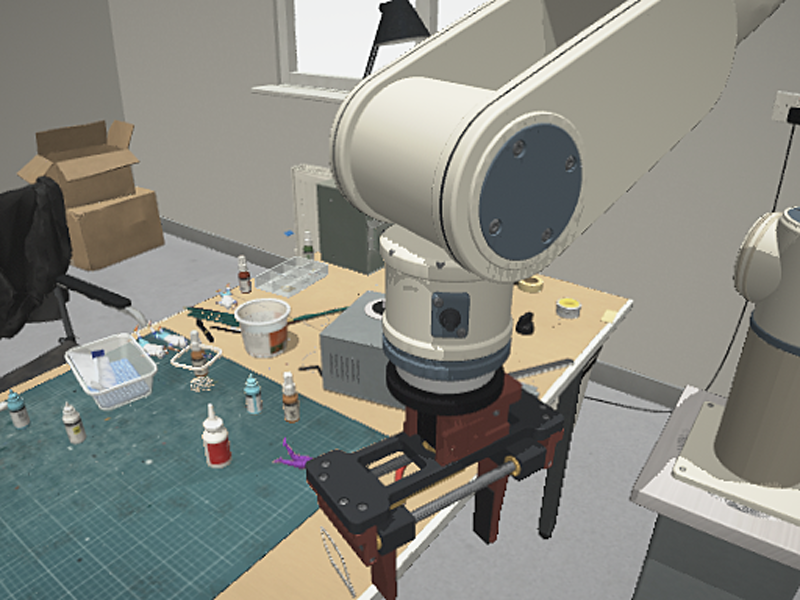

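View pics/top0b.png

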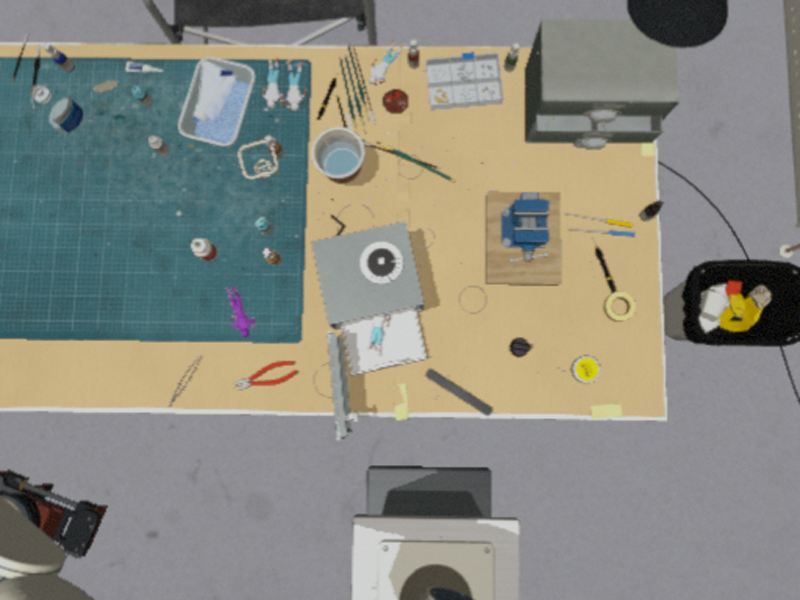

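The top view shows the cabinet at (370,273)/1.5625, tray in front with the light-blue/white mini (378,335), door open at (338,385). The black knob candidates are (519,347) and (652,210). I'll swing the arm aside for a clear scene view, and measure.

```bash
cat > h.py <<'E'
from station import *
import cv2,numpy as np
def cam(n):
    i=camera_info(n); return np.array(i["intrinsics"]),np.array(i["dist"]),np.array(i["T"])
def ray(n,uv):
    K,d,T=cam(n); p=cv2.undistortPoints(np.array(uv,float).reshape(-1,1,2),K,d).reshape(-1,2)
    r=np.c_[p[:,0],-p[:,1],-np.ones(len(p))]@T[:3,:3].T
    return T[:3,3],r/np.linalg.norm(r,axis=1,keepdims=True)
def onz(n,uv,z):
    o,r=ray(n,uv); return o+r*((z-o[2])/r[:,2])[:,None]
def cross(uvs,uvt):
    o1,r1=ray("scene",uvs);o2,r2=ray("top",uvt);r1=r1[0];r2=r2[0]
    s=np.linalg.lstsq(np.c_[r1,-r2],o2-o1,rcond=None)[0]
    a,b=o1+s[0]*r1,o2+s[1]*r2; return (a+b)/2,np.linalg.norm(a-b)
def proj(n,P):
    K,d,T=cam(n); q=(np.atleast_2d(P)-T[:3,3])@T[:3,:3]
    return cv2.projectPoints(q*[1,-1,-1],np.zeros(3),np.zeros(3),K,d)[0].reshape(-1,2)
def crop(im,x,y,w,h,f,name): cv2.imwrite(name,cv2.resize(cv2.cvtColor(im[y:y+h,x:x+w],cv2.COLOR_RGB2BGR),None,fx=f,fy=f,interpolation=cv2.INTER_CUBIC))
E
python3 - <<'E'
from h import *
q=get_joint_pos(); q[0]=-0.95; movej(q); print(get_time())
s=read_camera("scene");t=read_camera("top")
np.save("s.npy",s);np.save("t.npy",t)
crop(t,190,135,160,150,4,"pics/t1.png"); crop(s,180,165,230,160,3.4,"pics/s1.png")
E
```

```text
3.925
```

View pics/t1.png

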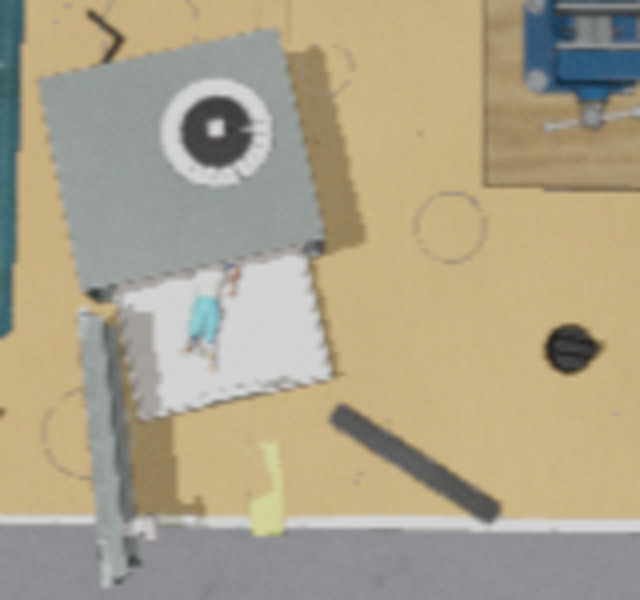

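View pics/s1.png

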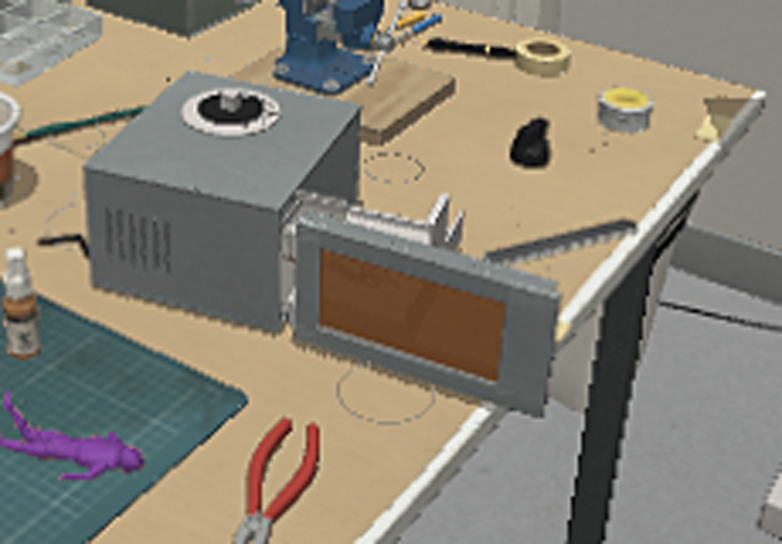

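Crops show: the cabinet, its dial, the tray with the blue mini lying on it, and the door open about 1.7 rad. Knob candidates: the black object at top (333,222)/scene (337,206), which has a wing and a round skirt, against the bottle-like dark object at full top (417,134). The first fits. The purple mini on the mat at scene ~(200,300) is a look-alike. Measuring now.

Run:
```python
from h import *
s=np.load("s.npy");t=np.load("t.npy")
# cabinet corners, top
hsv=cv2.cvtColor(t,cv2.COLOR_RGB2HSV); 
m=((hsv[...,1]<45)&(hsv[...,2]>100)).astype(np.uint8)
m[:135]=0;m[208:]=0;m[:,:195]=0;m[:,275:]=0
c=max(cv2.findContours(m,0,2)[0],key=cv2.contourArea)
tt=np.array([[40,78],[277,30],[323,243],[90,292]])/4+[190,135]-.4
ss=np.array([[87,170],[190,73],[360,108],[283,208]])/3.4+[180,165]-.4
g=lambda im,p:cv2.cornerSubPix(cv2.cvtColor(im,cv2.COLOR_RGB2GRAY),p.astype(np.float32).reshape(-1,1,2),(4,4),(-1,-1),(3,30,.01)).reshape(-1,2)
tt2=g(t,tt);ss2=g(s,ss)
for a,b,b2,a2 in zip(ss,tt,tt2,ss2): print("corner",np.round(cross(a,b)[0],4),np.round(cross(a2,b2)[0],4),round(cross(a2,b2)[1],4),np.round(b2-b,1),np.round(a2-a,1))
print("onz",np.round(onz("top",tt2,.115),4).tolist())
# knob
for n,im,(x0,y0,w,h) in(("top",t,(318,210,30,26)),("scene",s,(325,193,22,25))):
    g_=im.max(2);mm=np.zeros_like(g_);mm[y0:y0+h,x0:x0+w]=(g_[y0:y0+h,x0:x0+w]<75)
    c=max(cv2.findContours(mm,0,2)[0],key=cv2.contourArea); print(n,"knob",cv2.minEnclosingCircle(c),cv2.boundingRect(c))
# dial: white ring & disc
mm=np.zeros(t.shape[:2],np.uint8);mm[150:185,228:260]=(t.min(2)[150:185,228:260]>175)
c=max(cv2.findContours(mm,0,2)[0],key=cv2.contourArea);e=cv2.fitEllipse(cv2.convexHull(c));print("ring",e,onz("top",[e[0]],.116))
crop(t,226,148,36,36,15,"pics/a.png");crop(t,315,205,36,36,15,"pics/b.png");crop(s,322,190,36,36,15,"pics/c.png");crop(s,225,182,45,36,15,"pics/d.png")
A=[cv2.resize(cv2.imread(f"pics/{k}.png"),(390,290 if k=='x' else 290)) if 0 else cv2.imread(f"pics/{k}.png")[:,:540] for k in"abcd"]
cv2.imwrite("pics/k1.png",cv2.resize(np.vstack([np.hstack(A[:2]),np.hstack(A[2:])]),(600,600)))
```

```text
corner [0.6657 0.2376 0.1082] [0.6666 0.2382 0.1112] 0.0014 [0. 0.] [-1.2 -1.2]
corner [0.7039 0.0653 0.1117] [0.7039 0.0653 0.1117] 0.0 [0. 0.] [-0. -0.]
corner [0.5495 0.031  0.1109] [0.549  0.0308 0.1121] 0.0039 [0. 0.] [ 0.4 -0.3]
corner [0.5105 0.1971 0.111 ] [0.5066 0.1991 0.1057] 0.0053 [-1.1  0.4] [2.2 3. ]
onz [[0.6652, 0.2372, 0.115], [0.703, 0.0653, 0.115], [0.5469, 0.03, 0.115], [0.5081, 0.1993, 0.115]]
top knob ((332.30950927734375, 221.8015899658203), 5.746771335601807) (327, 217, 12, 11)
scene knob ((335.72222900390625, 206.5), 7.279782772064209) (330, 200, 11, 14)
ring ((243.59173583984375, 167.62185668945312), (26.71644401550293, 27.659582138061523), 86.08393859863281) [[0.626557   0.10825672 0.116     ]]
```

View pics/k1.png

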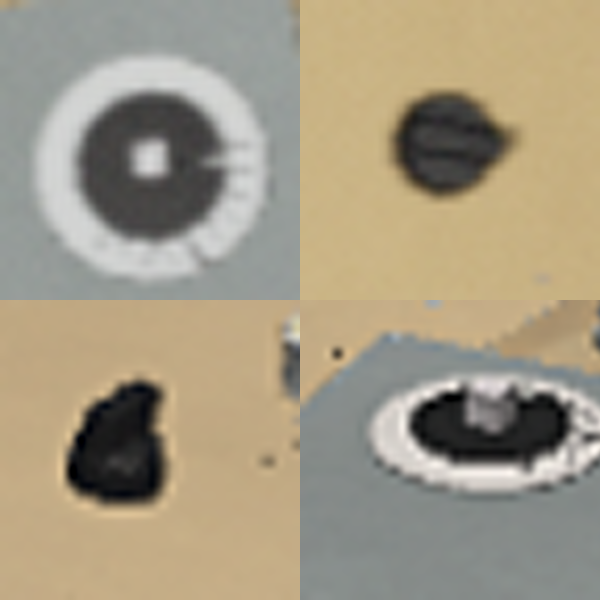

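The knob (top (332,222), scene (336,206)) has a round skirt with a wing running nearly along world y, so it's confirmed. The pointer is just short of image right, with the long mark about 62° clockwise from image right. One more numeric pass, then move.

Run:
```python
from h import *
s=np.load("s.npy");t=np.load("t.npy")
C=onz("top",np.array([[200,154.5],[259.2,142.5],[270.7,195.8],[212.5,208]])-.4,.115)[:,:2]
M=np.array([[.08,.09],[.08,-.09],[-.08,-.09],[-.08,.09]])
H=M-M.mean(0);D=C-C.mean(0);U,_,V=np.linalg.svd(H.T@D);R=(U@V).T
print("cab",C.mean(0),"yaw",np.arctan2(R[1,0],R[0,0]),np.round(C-C.mean(0)-H@R.T,4).tolist())
w=lambda p:C.mean(0)+R@np.array(p)
print("dial pred",w([.012,-.03]))
# spindle tip in both views
b=t[160:173,238:250].min(2).astype(float);b=np.where(b>130,b,0);yy,xx=np.mgrid[160:173,238:250];ut=[(xx*b).sum()/b.sum(),(yy*b).sum()/b.sum()]
print("tip top",ut,onz("top",[ut],.134))
a=s[191:194,243:254].min(2);print(s[189:200,243:256].min(2))
# polar unwrap of the dial about centre at z=.121
cz=onz("top",[ut],.134)[0,:2]
for r,z in((.021,.121),(.024,.121),(.030,.116),(.034,.116),(.037,.116)):
    th=np.deg2rad(np.arange(-40,140,4)); P=np.c_[cz[0]-r*np.sin(th),cz[1]-r*np.cos(th),np.full(len(th),z)]
    uv=proj("top",P).astype(np.float32); v=cv2.remap(t.min(2),uv[:,:1],uv[:,1:],cv2.INTER_LINEAR).ravel(); print(r,v.tolist())
# door
p=onz("top",np.array([[83,312],[102,585]])/4+[190,135]-.4,.112)[:,:2];print("door pts",p)
d=R.T@(p[1]-p[0]);print("door ang",np.arctan2(-d[0],-d[1]), "hinge",w([-.095,.092]))
f=onz("top",np.array([[145,418],[335,378]])/4+[190,135]-.4,.022)[:,:2];print("tray front cab",(f-C.mean(0))@R)
# mini, knob
print("knob top circle z19",onz("top",[[332.3,221.8],[332,221.8]],.019), "scene centre z.015",onz("scene",[[335,208.5]],.012))
print("knob cross",cross([335.5,206],[332.2,221.8]))
print(get_tcp_pos(),get_ee_rot())
print(t[214:230,324:342].max(2))
```

```text
cab [0.60607567 0.13220565] yaw 0.22855321035828663 [[0.0016, -0.0008], [-0.0014, 0.0027], [-0.0018, 0.0037], [0.0016, -0.0056]]
dial pred [0.62456067 0.10570461]
tip top [np.float64(243.28284343131375), np.float64(165.622975404919)] [[0.62894512 0.10829984 0.134     ]]
[[136 135 134 134 132 131 131 128 127 140 142 129 130]
 [143 143 143 145 145 142 142 144 139 135 132 125 125]
 [187 168 174 197 197 193 196 184 175 163 169 151 143]
 [212 104 152 210 205 211 202 110 158 170 208 206 188]
 [  9  23 110 120 150 176 104  51 107 140  60  55 104]
 [ 27  50 138 110 105  95  96  85  22  23  24  22  16]
 [ 31  52 142 135 129 115  96  84  31  34  36  35  30]
 [ 32  53 135 128 129 121  95  67  33  37  38  37  34]
 [ 35  31  46  47 101 118  63  31  35  35  38  37  32]
 [ 37  35  35  29  30  27  31  33  38  37  35  31  23]
 [ 30  34  34  33  35  33  34  34  34  31  25  34  42]]
0.021 [72, 73, 70, 67, 71, 72, 73, 75, 87, 99, 115, 125, 100, 78, 72, 67, 66, 64, 66, 67, 65, 67, 66, 67, 69, 70, 68, 67, 68, 70, 70, 69, 69, 69, 69, 69, 69, 70, 69, 67, 68, 68, 67, 68, 69]
0.024 [122, 118, 117, 113, 109, 1
[... 1905 characters left out ...]
 44  41  81 133 155 180]
 [198 173  99  40  50  67  64  65  66  64  60  60  56  47  56  93 137 174]
 [200 176 108  48  44  53  65  63  68  68  68  61  62  62  59  96 143 179]
 [200 177 114  47  50  48  41  44  39  41  41  50  56  56  78 129 176 196]
 [199 180 128  63  44  65  67  67  66  61  55  53  45  67 118 170 197 199]
 [203 199 175 113  57  63  68  68  68  68  67  62  73 129 180 196 200 199]
 [201 201 189 150  83  51  57  70  66  70  69  74 105 166 196 200 201 200]
 [202 201 199 186 151 109  73  54  58  67  91 126 169 196 201 201 201 201]
 [202 203 202 199 197 184 153 120 127 140 167 193 199 198 200 200 202 200]
 [202 202 202 202 200 200 196 194 197 197 198 202 200 200 200 201 202 202]]
```

```bash
cat >> h.py <<'E'
C0=np.array([.606,.133]);YAW=.222
Rc=np.array([[np.cos(YAW),-np.sin(YAW)],[np.sin(YAW),np.cos(YAW)]])
def W(x,y,z): return np.r_[C0+Rc@[x,y],z]
def Q(a): return [0,np.cos(a/2),np.sin(a/2),0]
def cab(p): return Rc.T@(np.array(p[:2])-C0)
E
python3 - <<'E'
from h import *
command_gripper(0)
q=Q(YAW+np.pi)
move_pose(W(-.225,0,.15),q); print(get_time(),get_joint_pos())
movel(W(-.225,0,.072),v=.2)
print(movel(W(-.19,0,.072),v=.1,until_force=25),cab(get_tcp_pos()))
r=movel(W(-.088,0,.072),v=.08,until_force=20)
print(r,cab(get_tcp_pos()),get_ft_force(),get_time())
crop(read_camera("top"),190,135,160,150,4,"pics/t2.png")
np.save("t2.npy",read_camera("top"))
E
```

```text
7.4833 [ 1.81665844e-01  2.07311359e-01  2.16991494e+00 -6.44284145e-05
  7.63711461e-01 -1.60993098e+00]
False [-1.89939544e-01  4.08790663e-06]
True [-9.75007818e-02  9.96492906e-05] [-0.07115079  0.00520004  0.94980441] 9.6083
```

Run:
```python
from h import *
p=cab(get_tcp_pos())
movel(W(p[0]-.015,0,.075),v=.15); movel(W(-.125,0,.21),v=.25)
h=np.array([-.095,.092]);r=.145
def P(f,off,z):
    x=h+r*np.array([-np.sin(f),-np.cos(f)])+(.004+.010+off)*np.array([-np.cos(f),np.sin(f)]); return W(*x,z)
a=lambda f:Q(YAW-f+np.pi)
move_pose(P(1.75,.03,.20),a(1.75)); movel(P(1.75,.03,.06),v=.25); print("down",get_time(),get_ft_force())
for f in (1.55,1.3,1.05,.8,.55,.3,.12):
    hit=movel(P(f,0,.06),frame=a(f),v=.13,until_force=25)
    print(f,hit,np.round(get_ft_force(),1),get_time())
    if hit: break
else:
    print(movel(P(0,-.004,.06),frame=a(0),v=.05,until_force=22),cab(get_tcp_pos()),get_time())
s=read_camera("scene");np.save("s2.npy",s);crop(s,180,165,230,160,3.4,"pics/s2.png")
```

```text
down 13.2083 [0.15241419 0.14189653 0.10002466]
1.55 False [ 0.3  0.3 -0.8] 13.8167
1.3 False [0.5 0.5 0.2] 14.25
1.05 False [-0.  -0.6 -0.2] 14.6833
0.8 False [-0.3 -0.1  0.8] 15.1167
0.55 False [-0.2  0.1 -1.4] 15.55
0.3 False [ 0.1  0.9 -0.5] 15.9833
0.12 False [-0.6 -0.2  0.2] 16.3333
False [-0.10800135 -0.05244739] 16.9083
```

View pics/s2.png

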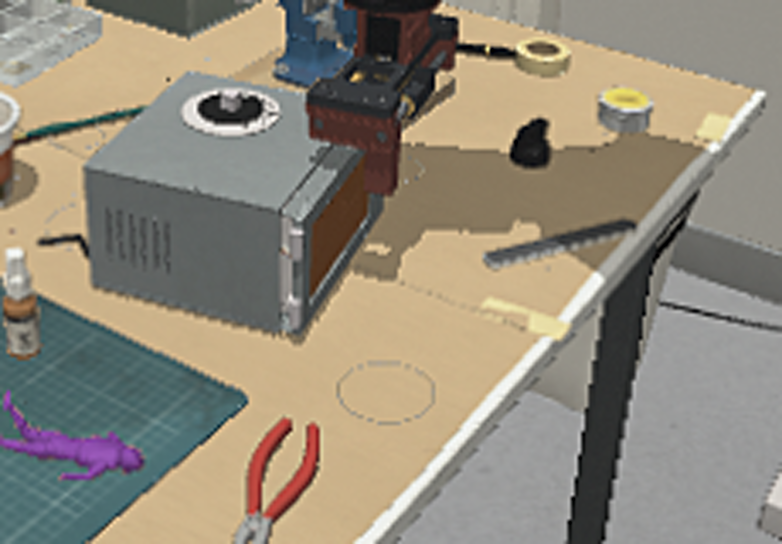

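The door looks flush with the cabinet front (scene crop 290–380, 150–320). I'll press once more to be sure it's seated, back off, then take a clear look at the dial and knob.

Run:
```python
from h import *
p=cab(get_tcp_pos());print(p,get_ft_force())
print(movel(W(-.100,p[1],.06),v=.03,until_force=20),cab(get_tcp_pos()),get_ft_force())
movel(W(-.15,p[1],.06),v=.15);movel(W(-.15,p[1],.20),v=.25)
command_gripper(1)
q=get_joint_pos();q[0]=-.75;movej(q);print(get_time())
for n in("top","scene"):
    a=[read_camera(n).astype(float) for _ in range(3)];np.save(n[0]+"3.npy",np.mean(a,0).astype(np.uint8))
t=np.load("t3.npy");s=np.load("s3.npy")
crop(t,195,135,80,80,7,"pics/t3.png")
# door line: top picture front edge, compare to cabinet: project predicted shut-door outer edge
print(proj("top",[W(-.099,.092,.112),W(-.099,-.102,.112)])-[195,135])
crop(t,226,148,36,36,8,"pics/a.png");crop(t,315,205,36,36,8,"pics/b.png");crop(s,322,190,36,36,8,"pics/c.png");crop(s,230,182,36,36,8,"pics/d.png")
A=[cv2.imread(f"pics/{k}.png") for k in"abcd"]
B=np.vstack([np.hstack(A[:2]),np.hstack(A[2:])]);cv2.imwrite("pics/k3.png",B)
```

```text
[-0.10798799 -0.05243927] [-5.5237183  -0.36091431  2.96927277]
True [-0.10864553 -0.05216027] [0.2062801  0.15436048 0.46927586]
21.1083
[[15.32806493 79.72516248]
 [81.63907767 65.75024601]]
```

View pics/t3.png

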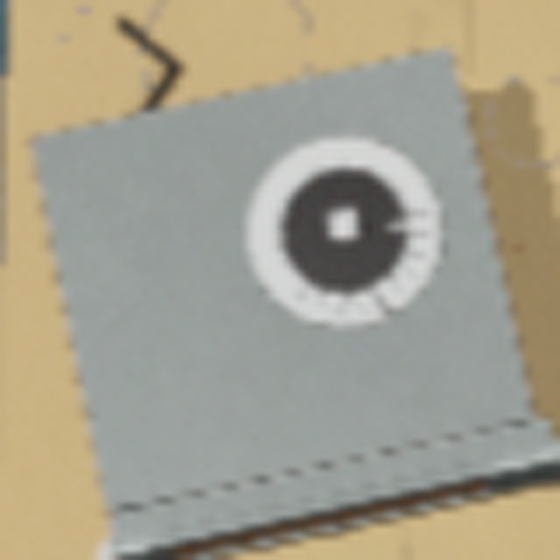

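View pics/k3.png

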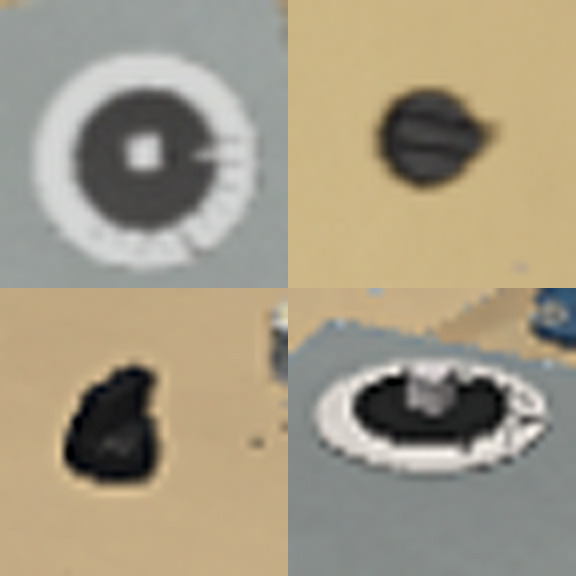

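The door seam is parallel to the front edge (crop 120–520, 420–510), so the door is seated. The spindle appears almost square to the image at top ≈(243.5,166.5), and the knob hasn't moved. Now I grasp the knob with a centring squeeze on the skirt followed by a wing grip, and fit the disc in both views.

Run:
```python
from h import *
s=np.load("s3.npy");t=np.load("t3.npy")
for n,im,(x0,y0,w,h) in(("top",t,(234,157,22,22)),("scene",s,(236,187,28,16))):
    u=cv2.resize(im[y0:y0+h,x0:x0+w].max(2),None,fx=8,fy=8,interpolation=cv2.INTER_CUBIC)
    m=(u<125).astype(np.uint8);c=max(cv2.findContours(m,0,2)[0],key=cv2.contourArea)
    hu=cv2.convexHull(c); e=cv2.fitEllipse(hu) if n=="top" else (np.array(cv2.boundingRect(hu)[:2])+np.array(cv2.boundingRect(hu)[2:])/2,)
    uv=(np.array(e[0])+.5)/8-.5+[x0,y0]; print(n,"disc",uv,e[1:],onz(n,[uv],.121)[0])
    u2=cv2.resize(im[y0:y0+h,x0:x0+w].min(2),None,fx=8,fy=8,interpolation=cv2.INTER_CUBIC)
    if n=="top":
        m=(u2>150).astype(np.uint8);m[:, :40]=0;m[:,120:]=0;m[:40]=0;m[110:]=0
        c=max(cv2.findContours(m,0,2)[0],key=cv2.contourArea);r=cv2.minAreaRect(c);uv=(np.array(r[0])+.5)/8-.5+[x0,y0];print("tip",r,uv,onz(n,[uv],.134)[0], onz(n,[uv],.128)[0])
print("scene spindle axis x at z .134 for cands",proj("scene",[[.6265,.108,.134],[.6289,.1083,.134],[.6246,.106,.134]]))
kx,ky=.480,-.160; wy=np.deg2rad(84)
move_pose([kx,ky,.10],Q(wy+np.pi/2)) if inverse_kinematics([kx,ky,.10],Q(wy+np.pi/2)) is not None else print("ik")
print(get_joint_pos(),get_time())
movel([kx,ky,.005],v=.15,until_force=8); command_gripper(.40);command_gripper(.0)
print("skirt width",get_grip_width()*88)
command_gripper(.6);movel([kx,ky,.06],v=.25);move_pose([kx,ky,.06],Q(wy));movel([kx,ky,.022],v=.15,until_force=8);command_gripper(0)
print("wing",get_grip_width()*88,get_tcp_pos(),get_time())
movel([kx,ky,.10],v=.2);print(get_grip_width()*88,get_joint_pos(),get_time())
```

```text
top disc [243.75087357 167.48532867] ((140.16197204589844, 140.93775939941406), 35.4635009765625) [0.62601931 0.10754123 0.121     ]
tip ((79.5, 80.0), (32.0, 29.0), 90.0) [243.5    166.5625] [0.62622827 0.10762622 0.134     ] [0.62737539 0.10794547 0.128     ]
scene disc [247.5625 196.8125] () [0.62287123 0.11287391 0.121     ]
scene spindle axis x at z .134 for cands [[247.57109349 191.53929919]
 [246.80367834 191.34200961]
 [248.57354635 191.46450516]]
[-3.46059464e-01  4.38459463e-01  1.97018581e+00 -3.41298062e-04
  7.32559053e-01 -1.81112046e+00] 22.3
skirt width 35.82396433385662
wing 11.847255829252573 [ 0.48012458 -0.16003856  0.02218763] 27.5583
11.843484586522106 [-3.45251926e-01  4.39121793e-01  1.97126065e+00 -6.49487649e-06
  7.30983900e-01 -2.40561430e-01] 28.1
```

Run:
```python
from h import *
x,y=.6262,.1076;a=np.deg2rad(92.5)
movel([.48,-.16,.20],v=.3)
move_pose([x,y,.19],Q(a)); movel([x,y,.160],v=.15); print(get_time(),get_grip_width()*88)
ok=False
for i,(dx,dy) in enumerate([(0,0),(1,0),(-1,0),(0,1),(0,-1),(1.2,1.2),(-1.2,1.2),(-1.2,-1.2),(1.2,-1.2),(2.2,0),(-2.2,0),(0,2.2),(0,-2.2)]):
    dx*=.001;dy*=.001
    if i: movel([x+dx,y+dy,.159],v=.06)
    hit=movel([x+dx,y+dy,.1425],v=.04,until_force=10); z=get_tcp_pos()[2]
    print(i,hit,get_tcp_pos(),np.round(get_ft_force(),1),get_time())
    if z<.1455: ok=True;break
    if get_time()>46: break
print(ok,get_grip_width()*88,get_time())
```

```text
30.1 11.444528884254122
0 True [0.62660735 0.10786988 0.15104091] [ 0.6  2.6 -1.2] 30.425
1 True [0.62693444 0.10784258 0.15146977] [-0.6  2.7 -2.1] 30.9917
2 True [0.62575392 0.10812165 0.1429559 ] [-1.1  0.9  6.4] 31.7
True 11.924422354657372 31.7
```

It stepped down to z 0.143 (bottom ≈0.1208), so the knob is seated. Turn clockwise to the wing yaw for the long mark plus bore slack, release and look.

Run:
```python
from h import *
q=get_joint_pos();q[5]+=1.255;movej(q);print(get_tcp_pos(),get_ft_torque(),get_time())
p=get_tcp_pos();print(movel([p[0],p[1],.1415],v=.03,until_force=12),get_tcp_pos()[2])
command_gripper(.45);p=get_tcp_pos();movel([p[0],p[1],.21],v=.2)
q=get_joint_pos();q[0]=-.75;movej(q);print(get_time())
t=np.mean([read_camera("top").astype(float) for _ in range(3)],0).astype(np.uint8);s=read_camera("scene");np.save("t4.npy",t)
c=np.array([.6262,.1076])
for r in(.0225,.024,.025):
    th=np.deg2rad(np.arange(-40,140,4)); P=np.c_[c[0]-r*np.sin(th),c[1]-r*np.cos(th),np.full(len(th),.121)]
    uv=proj("top",P).astype(np.float32); print(r,cv2.remap(t.min(2),uv[:,:1],uv[:,1:],cv2.INTER_LINEAR).ravel().tolist())
crop(t,226,148,36,36,11,"pics/a.png");crop(s,230,177,36,36,11,"pics/b.png")
cv2.imwrite("pics/k4.png",np.hstack([cv2.imread("pics/a.png"),cv2.imread("pics/b.png")]))
```

```text
[0.62595781 0.10850835 0.14304456] [0.59641441 0.17865138 0.0378052 ] 32.85
False 0.14285618308679474
36.2167
0.0225 [66, 61, 65, 63, 62, 63, 65, 66, 68, 71, 72, 72, 72, 70, 65, 61, 63, 65, 66, 62, 68, 72, 85, 111, 140, 145, 137, 113, 88, 80, 76, 78, 79, 78, 75, 74, 74, 75, 77, 77, 74, 73, 77, 77, 77]
0.024 [97, 97, 90, 92, 93, 90, 87, 85, 87, 93, 94, 92, 91, 89, 86, 88, 90, 89, 92, 93, 85, 91, 97, 117, 144, 149, 136, 117, 105, 101, 100, 101, 100, 99, 100, 100, 97, 91, 90, 92, 95, 91, 96, 98, 107]
0.025 [124, 123, 113, 118, 116, 112, 105, 108, 114, 120, 118, 115, 115, 109, 102, 110, 114, 114, 113, 118, 112, 104, 110, 123, 149, 155, 142, 131, 121, 118, 118, 116, 115, 114, 116, 118, 114, 111, 111, 108, 112, 116, 114, 122, 130]
```

View pics/k4.png

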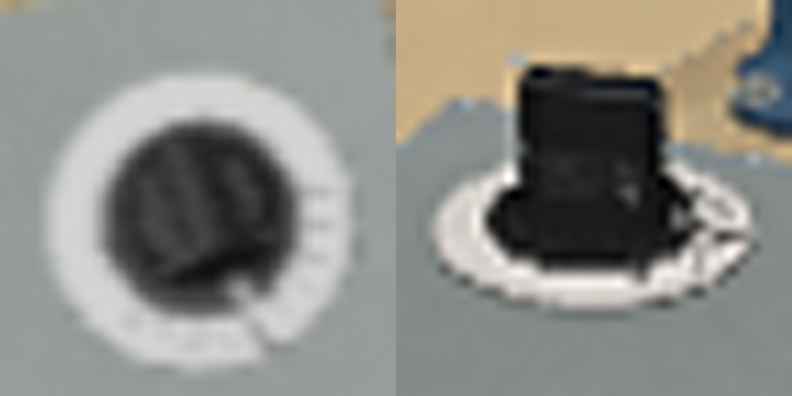

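The pointer (left panel (242,290)) is in line with the long mark (268,347). Both are about 61–62° from the centre. To confirm it's fully down, I'll press on the knob's top with shut fingers and read the height.

Run:
```python
from h import *
command_gripper(0);x,y=.6262,.1080
move_pose([x,y,.19],Q(np.deg2rad(92)));print(movel([x,y,.155],v=.05,until_force=15),get_tcp_pos(),get_time())
movel([x,y,.21],v=.2);q=get_joint_pos();q[0]=-.75;movej(q)
t=read_camera("top").astype(float);d=np.abs(t-np.load("t4.npy")).max(2)[150:185,228:260];print("change",d.max(),(d>40).sum(),get_time())
hs=[.159,.162];print(proj("scene",[[.6262,.108,h] for h in hs]))
```

```text
True [0.62599308 0.10783005 0.15930899] 39.7583
change 12.0 0 42.2167
[[247.61639143 183.25473823]
 [247.61140985 182.24535083]]
```

```bash
python3 -c "
from station import *
print(job_done())"
```

```text
the job is handed in; nothing more can be done
None
```

I handed the job in at about 42 s: tray home with the miniature on it, door seated, knob fully down (its top measured at 159 mm), pointer in line with the long mark, and no contact with the bottles; no verdict came back.

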